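Index the rosette to its next petal and lock the rotary table

TASK

Wind the crank of the rotary table until the rosette's red pencil line stands at the tip of the black pointer, ready for the next petal, then swing the lock lever fully home against its stop. Never touch the carving itself, leave the tools and the carved panel where they are, and take your hand off everything when you are done.

Things in the scene. Friction and masses are not known exactly. Their poses are not given: they have to be found in the camera images.
- rotary: Worm-drive rotary table, grey-green base on a fixed plywood board (x -135 to 135, y -101 to 129 mm). Origin on the bench under the faceplate's centre. x: from black pointer (x -125 to -78) to centre, away from robot at yaw 0; y: to the lock lever; crank on the -y side. Steel faceplate 160 mm across, top at z 92; rosette 150 mm across, top at z 114 (boss 120); pointer up to z 118 mm.
- rosette: Round lime-wood rosette, 150 mm across, 22 mm thick (28 at the central boss), fixed on the faceplate and turning with it; twelve petals, 30 degrees apart, five carved, the others only pencilled. Origin at the centre of its underside. The robot must not touch it.
- faceplate (a joint): Faceplate and rosette angle, rad, positive anticlockwise from above. 0: red line exactly at the pointer's tip. Starts -0.62 to -0.42, about one petal short. Worm-driven, 36 crank turns to one faceplate turn: a crank turn moves it 10 degrees (0.1745 rad). Cannot be turned by hand; stays when the crank is let go.
- crank (a joint): Crank angle, rad, counted over many turns, positive clockwise seen from the crank's end (looking along the rotary table's +y). Clockwise brings the red line to the pointer. Always 36 x the faceplate angle, so both are 0 together. At multiples of 2 pi the handle stands straight up; a quarter turn later it points to the table's +x. Takes 2 to 3 N at the handle; stays where left.
- crank_axis (a point): Fixed point on the level crank shaft's axis, 64 mm above the bench, level with mid-handle; in the rotary table's axes at x -48, y -150 mm. Axes as the rotary table's: the crank turns about its y, the handle circles in its x-z plane at 26 mm radius. Only the bench lies below the handle, whose lowest centre height is 38 mm.
- crank_handle (a point): Middle of the red crank handle: a level round sleeve 18 mm in diameter, 50 mm long (26 mm inward to the crank arm, 24 mm outward to its end), parallel to the shaft. It spins freely on its pin, so a gripper can carry it round without turning. Can be pinched from above, fingers closing along the rotary table's x.
- pointer_tip (a point): Tip of the fixed black pointer, 115 mm above the bench, 3 mm outside the rosette's rim and aimed at its centre.
- red_line (a point): Outer end of the red pencil line (3.5 mm wide, along the middle of the next petal to carve) on the rosette's top edge, at 75 mm radius, 115 mm above the bench. It goes round with the rosette.
- lock (a joint): Lock lever angle, rad: starts slack at 0 to 0.35; fully home (clamped) at 1.2, at a hard stop. It swings level, clockwise seen from above, takes about 2 N at the ball and stays where left. At 0 it points 145 degrees anticlockwise from the rotary table's +x (outward, back to the robot), at 1.2 it points at 76 degrees (outward).
- lock_pivot (a point): Point on the lock lever's upright pivot axis, at the height of the lever's ball (84 mm above the bench), 100 mm to the +y side of the faceplate centre. Fixed; axes as the rotary table's.
- lock_ball (a point): Centre of the black ball at the end of the lock lever, 22 mm in diameter, 84 mm above the bench, 60 mm from the pivot axis. It can be pinched from above or pushed from the side.
- gouge_wide: Carving gouge lying on the bench, wooden handle 150 mm, about 280 mm long in all and 28 mm high; origin where the blade leaves the handle, blade along its +x. To be left alone.
- gouge_narrow: Smaller gouge lying beside it, about 270 mm long and 28 mm high; origin where the blade leaves the handle, blade along its +x. To be left alone.
- mallet: Round carver's mallet standing on its head, handle up, head 92 mm across, 238 mm tall; origin under its centre. To be left alone.
- panel: Finished relief panel lying flat, 150 x 210 mm, 36 mm high; origin under its centre. To be left alone.

How it is judged:
By the outcome, as a careful person would: the job done as asked, in the order asked, and still so for the second after the job is handed in, with the robot touching nothing.
It also fails if it takes over 72 s, if anything falls off the work surface, if the arm or the gripper's body presses on something with over 40 N, if the wrist force passes 120 N, or if a joint passes its speed limit or range.

ROBOT

A 6-joint arm with a two-finger parallel gripper is mounted at the origin on the work surface. World frame = base frame: x ahead of the robot, y to its left, z up, the work surface at z = 0. Lengths are in m, angles in rad, forces in N, time in s.
With the tool pointing down it reaches from about 0.375 to 0.9 m from the base axis. Payload 3.1 kg.
Tool frame: the origin (TCP) lies at the very end of the fingers, on their centre line; the grasp point (between the pads) lies 19 mm behind it (manip.hold_point_z is the distance from the TCP to the grasp point, in m); y points along the fingers, z is the direction in which the jaws open and shut, and the axes are right-handed (so a half turn about y gives the same grasp; the last joint's range is limited). The gripper opens to 85 mm and grips with 20 to 120 N. Pads are 22 mm wide; open, the fingers measure 114 mm over their backs; the gripper's body (76 mm by 85 mm) begins 54 mm behind the grasp point. The pads swing forward as they close: fully open they stand 13 mm farther back than shut.
Start: joints at [-1.409, 0.527, 1.433, -0, 1.181, -0.178], TCP at [0.208, -0.589, 0.231] pointing down, gripper open.
Joint ranges: [-3.08, 3.08], [-0.75, 2.2], [0.22, 2.44], [-1.43, 4.57], [0, 2.65], [-2.85, 2.85]. Speed limits (rad/s): [2.79, 2.79, 3.14, 3.14, 3.14, 3.14].

INTERFACE

Orientations are given as a unit quaternion [x, y, z, w].
In Python, from station import manip, eyes, workorder gives the robot as it stands. The module is installed in compiled form; this text tells all that it offers.
- The arm moves only by the shell command python3 -m jog 'ROWS' [OPENING] [FORCE]. ROWS is JSON, a list of rows, each a list of 2 entries, a list of its own where there are three numbers: the shift along the tool's x, y, z in cm, then the turn about the tool's y in rad. A call has 1 to 20 rows; each row is the pose to reach, as a shift and turn from the pose commanded when the call began, along the tool's axes at that moment; what a row does not reach only later rows make up. A row lasts 1/12 s, in which the tool goes at most 41.7 mm and 7.16 degrees, less where a joint would pass 70% of its speed; a pose out of reach is approached as far as the arm can. A call with a gripper value outside its range is refused whole. OPENING is the finger opening in cm, from 0 to 8.54, set as the call begins (- or left out, the last holds). The fingers move at their own pace and stop on an object; FORCE is the grip in N (left out, the last holds). Time passes only in rows, so rows that repeat a pose let the fingers close. It gives the time, the measured TCP pose, the force and the opening at its end, in the units of the state.
- manip.sense(): the state, without advancing time (a new reading comes with each control period).
- eyes.snapshot(name): name is "scene" or "top" or "wrist"; returns a dict with "frame" (420x560x3 uint8, red, green, blue), "vfov" (degrees; the focal length in pixels is half the picture's height over the tangent of half this angle, whatever the lens; pixels are square), "cx", "cy" (the principal point, pixels), "rvec" (rotation vector, rad) and "tvec" (3), from world to camera coordinates, as OpenCV has them. Camera axes: x right, y down, z forward; pixel columns grow to the right and rows downward; lengths in m; the calibration is good to about 2 mm. A picture is of the moment at which its call begins. There is no depth.
- workorder.sign_off(): hands the job in, once; it reports no verdict.
The state is a dict: "t": time; "q": joint angles; "qd": joint speeds; "tau": joint torques, N m; "tcp_pos": TCP position; "tool_rot": TCP orientation; "force": force on the tool from outside, world axes, zero at the start; "ft_torque": the same for the moment, N m; "finger_gap": opening from 0.0 (shut) to 1.0 (fully open).
Only numpy, scipy, OpenCV 4.12 (cv2) and the standard library are available. Lean on these libraries where they do the work, as an engineer would, in place of code of your own. Each camera call takes 0.05 s, during which the arm holds its last target. There are 200 camera calls.

## Working session

There is one attempt and no reset: what is moved stays moved. The work goes in short steps, Python scripts to look and compute and a shell command to move; the robot and the scene stay as the last step left them, time stands still between calls to the robot, and variables do not carry over. Pictures are saved under pics/ and viewed, about 8 in all and at most 12, crops included, and the job is handed in when it is done.

```bash
mkdir -p pics; cat > h.py <<'E'
import numpy as np, cv2
from station import manip, eyes, workorder
def snap(n,f):
    s=eyes.snapshot(n); cv2.imwrite(f'pics/{f}.png',s['frame'][:,:,::-1]); np.save(f'pics/{f}.npy',{k:s[k] for k in s},allow_pickle=True); return s
def load(f): return np.load(f'pics/{f}.npy',allow_pickle=True).item()
def K(s):
    f=s['frame'].shape[0]/2/np.tan(np.radians(s['vfov'])/2); return np.array([[f,0,s['cx']],[0,f,s['cy']],[0,0,1]])
def unproj(s,u,v,z):
    R,_=cv2.Rodrigues(np.array(s['rvec'],float)); t=np.array(s['tvec'],float).ravel()
    c=-R.T@t; d=R.T@np.linalg.inv(K(s))@[u,v,1]; return c+d*(z-c[2])/d[2]
def proj(s,p):
    return cv2.projectPoints(np.atleast_2d(np.array(p,float)),np.array(s['rvec'],float),np.array(s['tvec'],float),K(s),None)[0][:,0]
E
python3 - <<'E'
from h import *
a=snap('top','top1');b=snap('scene','sc1')
print(a['vfov'],b['vfov']); s=manip.sense(); print(s['tcp_pos'],s['tool_rot'],s['t'],s['finger_gap'])
from scipy.spatial.transform import Rotation as R
print(R.from_quat(s['tool_rot']).as_matrix().round(3), manip.hold_point_z)
E
```

```text
53.8214279425194 52.06973263800487
[ 0.20822343 -0.58859381  0.23041429] [-0.11954527  0.69764071 -0.69621468  0.11954703] 0.1 0.9975462016105318
[[-0.943 -0.     0.333]
 [-0.333  0.002 -0.943]
 [-0.    -1.    -0.002]] 0.0187
```

View pics/top1.png

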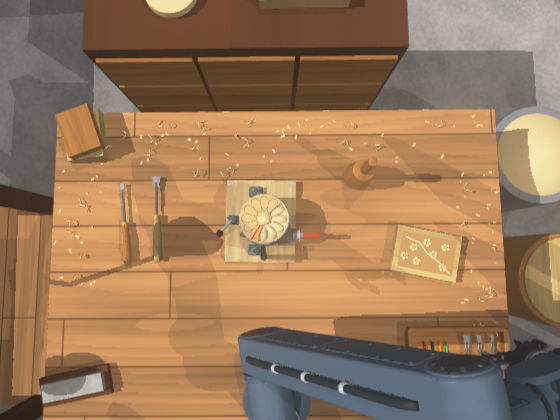

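View pics/sc1.png

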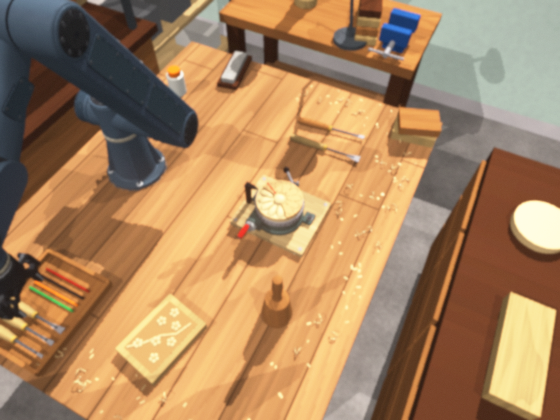

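The top view shows the rotary board around (225–297, 180–262), with the crank's red handle at (308,236) and the lever's ball at (220,234). The pointer is at about (262,252). I'll enlarge that region.

```bash
python3 - <<'E'
from h import *
s=load('top1'); c=s['frame'][165:275,205:335,::-1]; cv2.imwrite('pics/c1.png',cv2.resize(c,None,fx=6,fy=5.4 if 0 else 5.4,interpolation=cv2.INTER_CUBIC) if 0 else cv2.resize(c,None,fx=5,fy=5,interpolation=cv2.INTER_CUBIC))
E
```

```text
(no output)
```

View pics/c1.png

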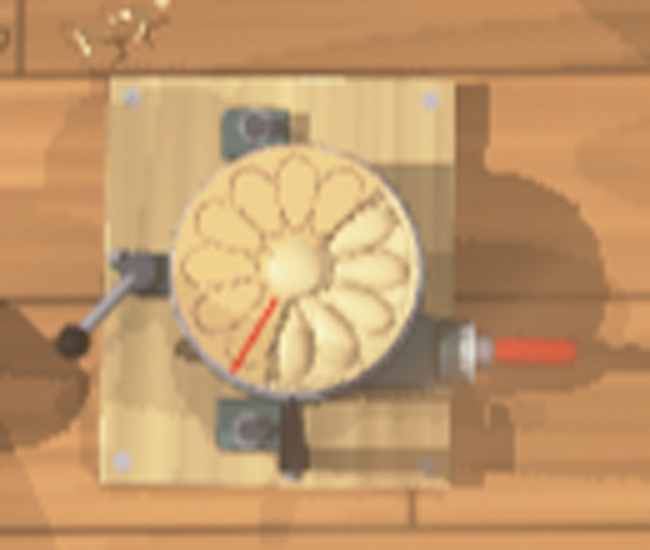

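```bash
python3 - <<'E'
from h import *
from scipy.optimize import least_squares
s=load('top1')
px=lambda X,Y: np.array([205+(X+.5)/5-.5,165+(Y+.5)/5-.5])
obs=[((135,129),(110,77)),((135,-101),(457,80)),((-135,-101),(450,487)),((-135,129),(99,485)),((0,0,114),(297,269)),((-125,0,100),(290,478))]
piv=px(143,272); ball=px(72,342)
def W(p,l):
    c,s_=np.cos(p[2]),np.sin(p[2]); l=np.array(l)/1e3
    return [p[0]+c*l[0]-s_*l[1],p[1]+s_*l[0]+c*l[1],l[2]]
def res(p):
    L=[l if len(l)==3 else (*l,p[3]*1e3) for l,_ in obs]
    return (proj(s,[W(p,l) for l in L])-np.array([px(*o) for _,o in obs])).ravel()
r=least_squares(res,[.6,0,0,.015]); p=r.x; print('pose',p.round(4)); print(res(p).reshape(-1,2).round(1))
bw=unproj(s,*ball,.084); pw=np.array(W(p,(0,100,84))); d=bw-pw
print('ball',bw,'pivot',pw,'r',np.hypot(*d[:2]),'lock',np.radians(145)-(np.arctan2(d[1],d[0])-p[2]))
c=np.array(W(p,(0,0,115)))
for q in [(235,372),(275,300)]:
    w=unproj(s,*px(*q),.115)-c; print('line r',np.hypot(*w[:2]),'ang',(np.arctan2(w[1],w[0])-p[2])%6.283-np.pi)
print('axis',W(p,(-48,-150,64)),'handle obs end at z.09',[unproj(s,*px(577,351),z) for z in(.04,.064,.09)])
for z in(.04,.064,.09): print('x local ', [ (unproj(s,*px(q,351),z)) for q in (536,)])
E
```

```text
pose [ 0.5672  0.0348 -0.0223  0.0158]
[[-0.  -0.1]
 [-0.3  0.3]
 [ 0.2  0.7]
 [-0.1 -0.1]
 [-0.3 -0. ]
 [ 0.5 -0.7]]
ball [0.52490988 0.17540643 0.084     ] pivot [0.56942637 0.13473373 0.084     ] r 0.06029913944168427 lock 0.10709958580006562
line r 0.0727969668840459 ang -0.5112391005625834
line r 0.022768408285125524 ang -0.5624522915570012
axis [np.float64(0.5158530293770937), np.float64(-0.11413148395416514), np.float64(0.064)] handle obs end at z.09 [array([ 0.51920533, -0.14416239,  0.04      ]), array([ 0.51816512, -0.14159403,  0.064     ]), array([ 0.51703821, -0.13881165,  0.09      ])]
x local  [array([ 0.51937251, -0.11779393,  0.04      ])]
x local  [array([ 0.51832928, -0.11569981,  0.064     ])]
x local  [array([ 0.51719912, -0.11343117,  0.09      ])]
```

The fit puts the table at (0.567, 0.035) with yaw −0.022. The faceplate is at about −0.52, the handle is near straight up (about 3 turns to go), and the lock is at about 0.1. Next I'll move above the handle with the jaws along table x.

```bash
python3 -m jog '[[[-1,0,-0.8],-0.03],[[-3,0.2,-2.4],-0.08],[[-6,0.4,-4.7],-0.16],[[-9,0.7,-7],-0.25],[[-12,1,-9.2],-0.33],[[-15,1.3,-11.5],-0.41],[[-18,1.7,-13.8],-0.49],[[-21,2,-16],-0.57],[[-24,2.4,-18.3],-0.65],[[-27,2.8,-20.6],-0.73],[[-30,3.2,-22.9],-0.81],[[-33,3.6,-25.2],-0.9],[[-36,4,-27.5],-0.98],[[-39,4.4,-29.8],-1.06],[[-41.5,4.7,-31.7],-1.13],[[-43.5,4.9,-33.2],-1.18],[[-44.6,5,-34],-1.209],[[-44.8,5,-34],-1.209],[[-44.8,5,-34],-1.209]]' 6 40
python3 - <<'E'
from h import *
snap('wrist','w1')
E
```

```text
t: 1.68
tcp_pos: [0.5173, -0.1182, 0.1812]
tool_rot: [-0.495, 0.505, -0.505, 0.495]
force: [0.0, -0.7, -0.0]
finger_gap: 0.703
```

View pics/w1.png

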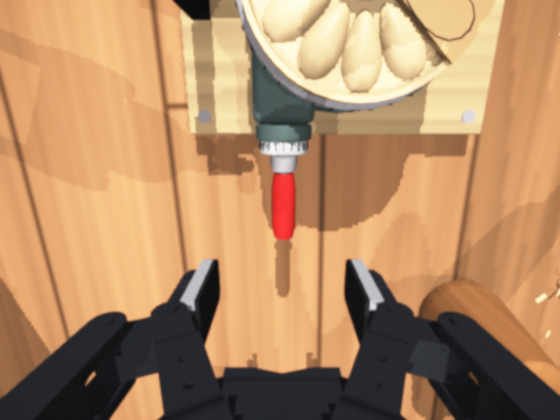

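Wrist view: the handle runs from (284,173) to (284,239), midway between the fingers; the arm is at (284,160). I'll compute its exact x, and the rosette's rim.

```bash
python3 - <<'E'
from h import *
s=load('w1'); f=s['frame'].astype(int)
m=((f[...,0]>150)&(f[...,1]<60)&(f[...,2]<60)); m[:150]=0
ys,xs=np.nonzero(m); print(xs.min(),xs.max(),ys.min(),ys.max(),xs.mean(),ys.mean())
for v in (190,205,220): print(v,np.nonzero(m[v])[0][[0,-1]], unproj(s,np.nonzero(m[v])[0].mean(),v,.09))
print('end',unproj(s,284,ys.max(),.09),'inner',unproj(s,284,ys.min(),.09))
a,b=[unproj(s,x,205,.09) for x in np.nonzero(m[205])[0][[0,-1]]];print('diam at .09',(b-a))
# board corners/edge z .0158
print('board edge', unproj(s,185,135,.0158),unproj(s,480,135,.0158))
print('pred axis proj z.064..', proj(s,[[.5157,-.114,.064],[.5157,-.114,.09]]))
E
```

```text
272 294 174 237 283.08830188679246 204.89207547169812
190 [272 294] [ 0.51921058 -0.09966272  0.09      ]
205 [272 294] [ 0.51899294 -0.1114172   0.09      ]
220 [273 293] [ 0.51876885 -0.12351973  0.09      ]
end [ 0.51929349 -0.1376923   0.09      ] inner [ 0.52017591 -0.08750629  0.09      ]
diam at .09 [ 0.01677016 -0.0003343   0.        ]
board edge [ 0.42813004 -0.06301597  0.0158    ] [ 0.70538033 -0.06849879  0.0158    ]
pred axis proj z.064.. [[279.00698237 199.23128969]
 [278.7581492  208.31915903]]
```

```bash
python3 -m jog '[[[0,1,0.17],0],[[0,3,0.17],0],[[0,5,0.17],0],[[0,7,0.17],0],[[0,9,0.17],0],[[0,10.5,0.17],0],[[0,11,0.17],0],[[0,11,0.17],0]]' 6 30 && python3 -m jog '[[[0,0,0],0],[[0,0,0],0],[[0,0,0],0],[[0,0,0],0],[[0,0,0],0],[[0,0,0],0],[[0,0,0],0],[[0,0,0],0]]' 1 30
```

```text
t: 2.4
tcp_pos: [0.5176, -0.1199, 0.0697]
tool_rot: [-0.494, 0.507, -0.505, 0.493]
force: [-0.2, 0.7, 0.3]
finger_gap: 0.701
t: 3.07
tcp_pos: [0.5195, -0.1198, 0.0721]
tool_rot: [0.495, -0.505, 0.506, -0.495]
force: [-1.1, -1.8, 6.3]
finger_gap: 0.199
```

```bash
python3 -m jog '[[[0,0.09,0.46],0],[[0,0.35,1.09],0],[[0,0.76,1.63],0],[[0,1.3,2.04],0],[[0,1.93,2.3],0],[[0,2.6,2.39],0],[[0,2.6,2.39],0],[[0,2.6,2.39],0]]'
```

```text
t: 3.73
tcp_pos: [0.5442, -0.1203, 0.0442]
tool_rot: [0.494, -0.505, 0.506, -0.495]
force: [5.3, -0.4, -3.5]
finger_gap: 0.194
```

```bash
python3 -m jog '[[[0,0.67,-0.09],0],[[0,1.3,-0.35],0],[[0,1.84,-0.76],0],[[0,2.25,-1.3],0],[[0,2.51,-1.93],0],[[0,2.6,-2.6],0],[[0,2.6,-2.6],0],[[0,2.6,-2.6],0]]'
```

```text
t: 4.4
tcp_pos: [0.5156, -0.1197, 0.0201]
tool_rot: [-0.495, 0.506, -0.505, 0.494]
force: [-0.9, -4.1, 10.7]
finger_gap: 0.198
```

Forces are small and the crank follows. I'll shift the centre about 1 mm and finish the turn.

```bash
python3 -m jog '[[[0,-0.15,-0.6],0],[[0,-0.43,-1.2],0],[[0,-0.86,-1.74],0],[[0,-1.4,-2.15],0],[[0,-2.03,-2.41],0],[[0,-2.7,-2.5],0],[[0,-2.7,-2.5],0],[[0,-2.7,-2.5],0]]'
```

```text
t: 5.07
tcp_pos: [0.4923, -0.1192, 0.0466]
tool_rot: [0.494, -0.505, 0.506, -0.495]
force: [4.9, -3.6, 2.2]
finger_gap: 0.197
```

```bash
python3 -m jog '[[[0,-0.67,0.09],0],[[0,-1.3,0.35],0],[[0,-1.84,0.76],0],[[0,-2.25,1.3],0],[[0,-2.51,1.93],0],[[0,-2.6,2.6],0],[[0,-2.6,2.6],0],[[0,-2.6,2.6],0]]'; python3 -c "
from h import *
snap('top','top2');snap('wrist','w2')
c=lambda f,a:cv2.resize(load(f)['frame'][a][:,:,::-1],(650,550),interpolation=cv2.INTER_CUBIC)
cv2.imwrite('pics/c2.png',c('top2',np.s_[165:275,205:335]))"
```

```text
t: 5.73
tcp_pos: [0.5162, -0.1197, 0.0721]
tool_rot: [-0.496, 0.506, -0.504, 0.494]
force: [-0.5, -4.8, 5.8]
finger_gap: 0.196
```

View pics/c2.png

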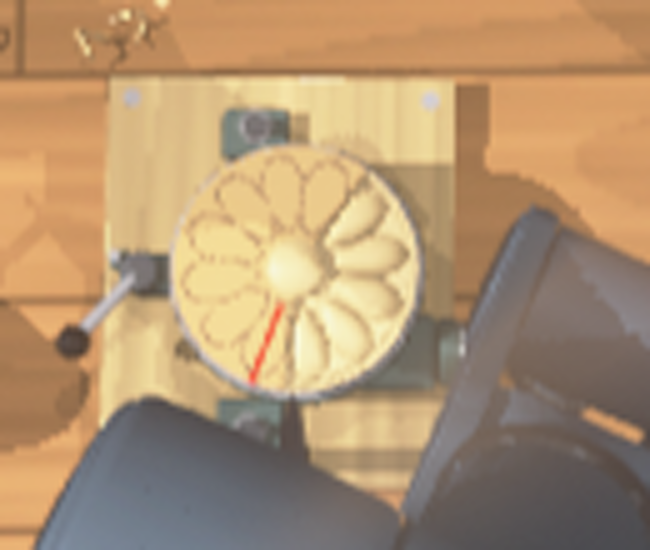

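The line has gone round about 10° (tip now at crop (253,383)), so roughly two turns remain. Running both.

```bash
python3 -m jog '[[[0,0.13,0.95],0],[[0,0.5,1.68],0],[[0,1.07,2.25],0],[[0,1.8,2.62],0],[[0,2.6,2.75],0],[[0,3.4,2.62],0],[[0,4.13,2.25],0],[[0,4.7,1.68],0],[[0,5.05,0.95],0],[[0,5.15,0.15],0],[[0,5.05,-0.65],0],[[0,4.7,-1.38],0],[[0,4.13,-1.95],0],[[0,3.4,-2.32],0],[[0,2.6,-2.45],0],[[0,1.8,-2.32],0],[[0,1.07,-1.95],0],[[0,0.5,-1.38],0],[[0,0.13,-0.65],0],[[0,0,0.15],0]]'
```

```text
t: 7.5
tcp_pos: [0.5159, -0.1196, 0.0719]
tool_rot: [-0.497, 0.507, -0.503, 0.493]
force: [-4.3, -7.4, 10.4]
finger_gap: 0.197
```

```bash
python3 -m jog '[[[0,0.13,0.8],0],[[0,0.5,1.53],0],[[0,1.07,2.1],0],[[0,1.8,2.47],0],[[0,2.6,2.6],0],[[0,3.4,2.47],0],[[0,4.13,2.1],0],[[0,4.7,1.53],0],[[0,5.05,0.8],0],[[0,5.15,0],0],[[0,5.05,-0.8],0],[[0,4.7,-1.53],0],[[0,4.13,-2.1],0],[[0,3.4,-2.47],0],[[0,2.6,-2.6],0],[[0,1.8,-2.47],0],[[0,1.07,-2.1],0],[[0,0.5,-1.53],0],[[0,0.13,-0.8],0],[[0,0,0],0]]'; python3 -m jog '[[[0,0,0],0],[[0,0,0],0],[[0,0,0],0]]'; python3 -c "
from h import *
snap('top','top3');snap('wrist','w3')
c=lambda f,a:cv2.resize(load(f)['frame'][a][:,:,::-1],(650,550),interpolation=cv2.INTER_CUBIC)
cv2.imwrite('pics/c3.png',c('top3',np.s_[165:275,205:335]))"
```

```text
t: 9.17
tcp_pos: [0.5161, -0.1196, 0.0719]
tool_rot: [-0.497, 0.507, -0.503, 0.493]
force: [-4.9, -7.5, 10.4]
finger_gap: 0.198
t: 9.42
tcp_pos: [0.5193, -0.1197, 0.0721]
tool_rot: [0.495, -0.505, 0.505, -0.494]
force: [0.3, -5.3, 7.0]
finger_gap: 0.199
```

View pics/c3.png

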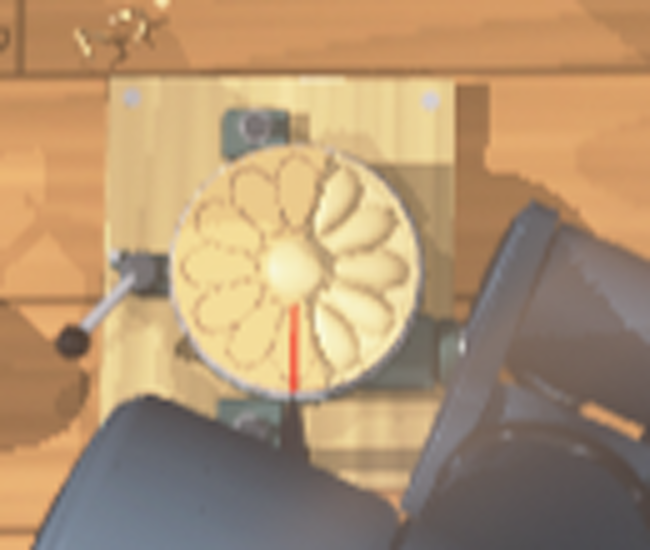

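The red line meets the pointer tip at about (293,392), and the TCP sits within about 1 mm of the axis x. I'll release, rise, cross high over to the lever's ball, and look.

```bash
python3 -m jog '[[[0,0,0],0],[[0,0,0],0],[[0,0,0],0],[[0,0,0],0],[[0,0,0],0],[[0,-1,0],0],[[0,-3,0],0],[[0,-6,0],0],[[0,-9,0],0],[[0,-12,0],0],[[0,-14,0],0],[[0,-15,0],0],[[0,-15,0],0]]' 6 30
```

```text
t: 10.6
tcp_pos: [0.5208, -0.1199, 0.2252]
tool_rot: [0.494, -0.504, 0.507, -0.495]
force: [1.0, 0.6, 0.1]
finger_gap: 0.7
```

```bash
python3 -m jog '[[[-1,0,0],-0.05],[[-3,0,0],-0.13],[[-6,0,0],-0.22],[[-9,0,0],-0.31],[[-12,0,0],-0.4],[[-15,0,0],-0.49],[[-18,0,0],-0.58],[[-21,0,0],-0.67],[[-24,0,0],-0.76],[[-27,0,0],-0.83],[[-29,0,0],-0.852],[[-29.5,0,0],-0.852],[[-29.5,0,0],-0.852],[[-29.5,0,0],-0.852]]' 5 30
python3 - <<'E'
from h import *
a=snap('wrist','w4'); snap('top','top4')
print(proj(a,[[.525,.1754,.084],[.5694,.1347,.084]]))
E
```

```text
t: 11.77
tcp_pos: [0.5252, 0.175, 0.2211]
tool_rot: [0.66, -0.257, 0.255, -0.659]
force: [-0.2, 0.6, 0.6]
finger_gap: 0.584
[[281.81192434 196.97424141]
 [281.73234513 257.54229387]]
```

View pics/w4.png

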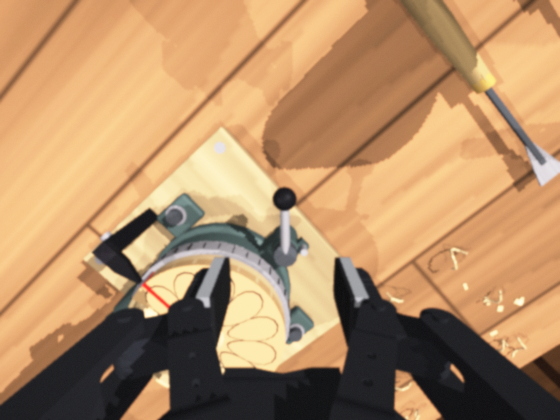

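The ball shows at (285,199), against a predicted (282,197). The red line at (145,285) still meets the pointer tip. I'll compute the correction.

```bash
python3 - <<'E'
from h import *
from scipy.spatial.transform import Rotation as R
a=load('w4'); s=manip.sense(); b=unproj(a,285,199,.084); T=R.from_quat(s['tool_rot'])
print(b,'tool shift mm',1e3*T.inv().apply(b+[0,0,-.0187]-s['tcp_pos']))
t=load('top4'); print('top ball px pred',proj(t,b))
# arc rows in the tool frame at start, pivot fit
piv=np.array([.5694+.001,.1347,.084]); r=b-piv; print(np.hypot(*r[:2]), np.degrees(np.arctan2(r[1],r[0])))
M=T.as_matrix()
for d in (5,10,15,20,25,30,35,40,45,50,55,60,63,66,69):
    q=R.from_euler('z',-d,degrees=True).apply(r)-r; q=M.T@q*100; print(d,q.round(2),round(np.radians(d),2))
E
```

```text
[0.52835225 0.17625191 0.084     ] tool shift mm [  0.7422373  156.38135821   3.46188045]
top ball px pred [[218.73762653 231.89910562]]
0.05911492831178716 135.33982338405136
5 [ 0.04 -0.    0.51] 0.09
10 [ 0.13 -0.    1.02] 0.17
15 [ 0.26 -0.    1.52] 0.26
20 [ 0.43 -0.    2.01] 0.35
25 [ 0.65 -0.    2.48] 0.44
30 [ 0.9  -0.    2.92] 0.52
35 [ 1.19 -0.01  3.35] 0.61
40 [ 1.52 -0.01  3.75] 0.7
45 [ 1.89 -0.01  4.11] 0.79
50 [ 2.28 -0.01  4.45] 0.87
55 [ 2.7  -0.01  4.75] 0.96
60 [ 3.14 -0.01  5.01] 1.05
63 [ 3.42 -0.01  5.14] 1.1
66 [ 3.71 -0.01  5.27] 1.15
69 [ 4.   -0.01  5.37] 1.2
```

```bash
python3 -m jog '[[[0.1,1,0.25],0],[[0.1,3,0.25],0],[[0.1,6,0.25],0],[[0.1,9,0.25],0],[[0.1,12,0.25],0],[[0.1,14,0.25],0],[[0.1,15.2,0.25],0],[[0.1,15.6,0.25],0],[[0.1,15.6,0.25],0]]' 5 25 && python3 -m jog '[[[0,0,0],0],[[0,0,0],0],[[0,0,0],0],[[0,0,0],0],[[0,0,0],0],[[0,0,0],0],[[0,0,0],0]]' 1.2 25
```

```text
t: 12.62
tcp_pos: [0.5277, 0.1758, 0.0648]
tool_rot: [0.659, -0.257, 0.256, -0.658]
force: [-0.3, -0.5, -0.3]
finger_gap: 0.581
t: 13.2
tcp_pos: [0.529, 0.1765, 0.0673]
tool_rot: [-0.659, 0.255, -0.256, 0.659]
force: [-0.7, -1.9, 5.5]
finger_gap: 0.234
```

```bash
python3 -m jog '[[[0.04,0,0.51],0.09],[[0.13,0,1.02],0.17],[[0.26,0,1.52],0.26],[[0.43,0,2.01],0.35],[[0.65,0,2.48],0.44],[[0.9,0,2.92],0.52],[[1.19,0,3.35],0.61],[[1.52,0,3.75],0.7],[[1.89,0,4.11],0.79],[[2.28,0,4.45],0.87],[[2.7,0,4.75],0.96],[[3.14,0,5.01],1.05],[[3.42,0,5.14],1.1],[[3.42,0,5.14],1.1],[[3.42,0,5.14],1.1]]'; python3 -c "
from h import *
s=manip.sense();p=s['tcp_pos'];d=p[:2]-np.array([.5700,.1347]);print(np.hypot(*d),np.degrees(np.arctan2(d[1],d[0])))"
```

```text
t: 14.45
tcp_pos: [0.5869, 0.193, 0.0673]
tool_rot: [-0.428, 0.564, -0.562, 0.428]
force: [-3.9, 3.4, 7.6]
finger_gap: 0.234
0.06068557464403813 73.83842574516214
```

Near the stop; I'll push a few mm further to confirm it is hard against it.

```bash
python3 -m jog '[[[0,0,0.2],0],[[0,0,0.4],0],[[0,0,0.6],0],[[0,0,0.6],0],[[0,0,0.6],0]]'; python3 -m jog '[[[0,0,0.4],0.05],[[0,0,0.4],0.05],[[0,0,0.4],0.05]]'
```

```text
t: 14.87
tcp_pos: [0.5869, 0.1929, 0.0671]
tool_rot: [-0.431, 0.567, -0.559, 0.425]
force: [-13.6, 7.7, 14.1]
finger_gap: 0.232
t: 15.12
tcp_pos: [0.5866, 0.1923, 0.0667]
tool_rot: [-0.42, 0.579, -0.568, 0.408]
force: [-20.6, 6.3, 18.2]
finger_gap: 0.237
```

The TCP stayed put while the force rose from 4 to 20 N, so the lever is on its stop. I'll relax part of the load, release, rise, and move clear.

```bash
python3 -m jog '[[[0,0,-0.2],-0.03],[[0,0,-0.5],-0.05],[[0,0,-0.5],-0.05]]'; python3 -m jog '[[[0,0,0],0],[[0,0,0],0],[[0,0,0],0],[[0,0,0],0],[[0,0,0],0],[[0,-1,0],0],[[0,-3,0],0],[[0,-6,0],0],[[0,-9,0],0],[[0,-12,0],0],[[0,-15,0],0],[[0,-16,0],0],[[0,-16,0],0],[[0,-16,0],0]]' 5 25
python3 - <<'E'
from h import *
a=snap('wrist','w5');b=snap('top','top5')
cv2.imwrite('pics/f.png',np.hstack([cv2.resize(a['frame'],(400,300)),cv2.resize(b['frame'][165:275,195:335],(400,314),interpolation=cv2.INTER_CUBIC)[:300]])[:,:,::-1])
E
```

```text
t: 15.37
tcp_pos: [0.5867, 0.1927, 0.0669]
tool_rot: [-0.431, 0.566, -0.559, 0.425]
force: [-11.5, 4.8, 11.7]
finger_gap: 0.236
t: 16.53
tcp_pos: [0.5931, 0.1903, 0.2265]
tool_rot: [0.428, -0.563, 0.563, -0.428]
force: [-0.9, 0.0, -0.3]
finger_gap: 0.585
```

View pics/f.png

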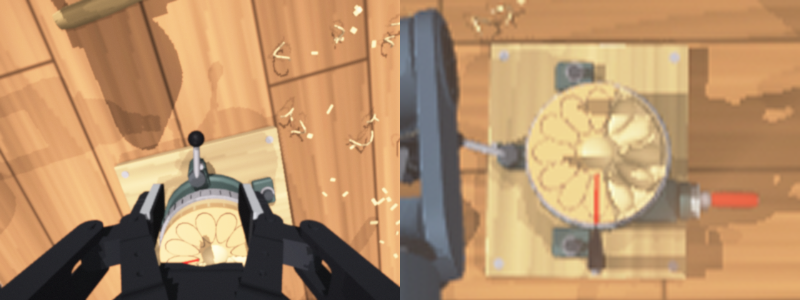

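The ball is free at wrist (196,139) with the lever pointing outward. The red line ends at the pointer tip, near (597,226) in the top crop. One numeric check before handing in.

```bash
python3 - <<'E'
from h import *
b=load('top5');f=b['frame'].astype(int)
c=np.array([.5675,.0348]);yaw=-.021
m=(f[...,0]-f[...,1]>80)&(f[...,0]>150)
ys,xs=np.nonzero(m); P=[unproj(b,x,y,.115)[:2]-c for x,y in zip(xs,ys)]; P=np.array([p for p in P if np.hypot(*p)<.08])
print(len(P)); d,x0=None,None
l=cv2.fitLine(P.astype(np.float32),cv2.DIST_L2,0,.001,.001).ravel(); print('line slope ang',np.arctan2(l[1],l[0])-yaw,'mean ang',(np.arctan2(-P[:,1],-P[:,0])).mean()-yaw)
a=load('w5');w=unproj(a,196*1.4,139*1.4,.084);pv=unproj(a,200*1.4,178*1.4,.084);d=w[:2]-np.array([.5700,.1347]);print(w,'lever deg local',np.degrees(np.arctan2(d[1],d[0])-yaw))
E
```

```text
35
line slope ang 0.012197458 mean ang 0.0038403085497418984
[0.58782635 0.19360395 0.084     ] lever deg local 74.3655982615978
```

```bash
python3 -c "
from h import *
print(workorder.sign_off())"
```

```text
the job is handed in; nothing more can be done
None
```

The red line now stands at the pointer tip and the lock lever is home against its stop. I handed the job in at about 16.5 s of robot time, with the gripper open and clear of everything.

- **Crank:** I pinched the handle from above and wound it about three turns clockwise, which left the handle upright.
- **Lock lever:** I carried the ball round to the stop and pushed about 6 mm further. The arm stayed where it was while the force rose to about 20 N sideways (about 28 N in all), so it is on the hard stop.
- **Red line check:** the last overhead picture puts the line about 0.004 rad from the pointer by its mean direction. A straight-line fit gave 0.012 rad. Both are within what the picture can resolve, and the upright handle suggests the true error is nearer 0.001–0.002 rad.
- **Lever check:** the wrist picture puts the lever at about 74°, against the nominal 76°. I put that difference down to calibration error.
- **Other objects:** I sent no move near the tools or the panel. The tool passed about 10 cm above the carving on its way to the lever, and no contact force showed. I did not re-measure where the tools and panel lie.

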